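# Seat a keyed pinning stage in its hub and hold it down

## Robot

A 6-joint arm with a two-finger parallel gripper is mounted at the origin on the work surface. World frame = base frame: x ahead of the robot, y to its left, z up, the work surface at z = 0. Lengths are in m, angles in degrees, forces in N, time in s.
With the tool pointing down it reaches from about 0.4 to 0.825 m from the base axis. Payload 7 kg.
Tool frame: the origin (TCP) lies midway between the tips of the shut fingers; the grasp point (between the pads) lies 19 mm behind it; z points along the fingers, y is the direction in which the jaws open and shut (so a half turn about z gives the same grasp; the last joint's range is limited). The gripper opens to 88 mm and grips with 3 to 60 N. Pads are 19 mm wide; open, the fingers measure 130 mm over their backs; the gripper's body (78 mm by 193 mm) begins 47 mm behind the grasp point.
Start: joints at [-48.123, 20.546, 0.682, 0, -70.136, -16.507], TCP at [0.289, -0.61, 0.227] pointing down, gripper open.
Joint ranges: [-176.03, 176.03], [-82.01, 121.73], [-58.28, 71.71], [-173.87, 95.51], [-174.79, -0.11], [-173.66, 173.66]. Speed limits (degrees/s): [136.94, 136.94, 172.46, 180, 180, 180].

## Interface

Orientations are given as [roll, pitch, yaw] about the fixed x, y, z axes, in that order (R = Rz(yaw) Ry(pitch) Rx(roll)).
In Python, from plant import ctrl, snapshot gives the robot as it stands.
- The arm moves only by the shell command python3 -m pendant 'ROWS'. ROWS is JSON, a list of rows, each a list of 7 numbers: the shift along the tool's x, y, z in m, then the turn, a rotation vector about the tool's x, y, z in rad, then the opening, from -1 (shut) to 1 (fully open), so that 0 is half open. In form: [[x, y, z, ax, ay, az, jaw], ...]. A call has 1 to 12 rows; each row is the pose to reach, as a shift and turn from the pose commanded when the call began, along the tool's axes at that moment; what a row does not reach only later rows make up. A row lasts 1/8 s, in which the tool goes at most 62.5 mm and 10.7 degrees, less where a joint would pass 70% of its speed; a pose out of reach is approached as far as the arm can. A call with a gripper value outside its range is refused whole. The fingers move at their own pace and stop on an object; the grip force is fixed at half the most. Time passes only in rows, so rows that repeat a pose let the fingers close. It gives the time, the measured TCP pose, the force and the opening at its end, in the units of the state.
- ctrl.get_obs(): the state, without advancing time (a new reading comes with each control period).
- snapshot(name): name is "scene" or "side" or "wrist"; returns a dict with "image" (480x640x3 uint8, blue, green, red), "mtx" (3x3 intrinsics, pixels), "k1" (the pictures are not rectified: a ray, as slopes to the right and down, at radius r is drawn at 1 + k1 r^2 times it, then the intrinsics apply), "eye" and "attitude" of the camera in the world; the wrist camera has in their place "tool_from_camera" (4x4, takes a point from camera to tool coordinates, whose origin is the TCP and whose axes are the flange's). Camera axes: x right, y up, looking along -z (the intrinsics and any distortion apply to the point x, -y, -z); pixel columns grow to the right and rows downward; lengths in m; the calibration is good to about 2 mm. A picture is of the moment at which its call begins: read the wrist's pose just before it. There is no depth.
- ctrl.close_job(): hands the job in, once; it reports no verdict.
The state is a dict: "clock": time; "joint_pos": joint angles; "qvel": joint speeds; "tau": joint torques, N m; "tool_pos": TCP position; "orientation": TCP orientation; "force": force on the tool from outside, world axes, zero at the start; "moment": the same for the moment, N m; "opening": finger opening in m.
Only numpy, scipy, OpenCV 4.12 (cv2) and the standard library are available. Lean on these libraries where they do the work, as an engineer would, in place of code of your own. Each camera call takes 0.05 s, during which the arm holds its last target.

## Task

Lift the pinning stage with the oblong cork-topped block out of its parking stand, set its stem into the bore of the hub, and turn it until the key under its disc slips into the hub's keyway. Push it fully home against the hub's spring plunger, disc flat on the hub, and finish while still gripping the block and holding the stage pressed down: do not let go, or the spring lifts it again. Leave everything else on the bench where it is.

Things in the scene. Friction and masses are not known exactly. Their poses are not given: they have to be found in the camera images.
- stage_grip (a point): stage to fit; point at the middle of its oblong block, on the stem's axis. Block 44 (x) by 24 (y) mm, 44 high, wood with its top 10 mm cork, on an aluminium disc 54 mm across, 6 thick; block top 22 mm above the point, disc's underside 28 below. z up. A lug on the disc's rim, to 35 mm from the axis, marks +x, the key's side. 0.2 to 0.4 kg. Starts hanging in a stand, disc on its top
- stage_seat (a point): same stage, same axes: centre of the disc's underside; at hub_mouth when home. Below it, on the axis, a steel stem 18 mm in diameter, 42 long, its last 5 mm tapered to 10. A key 6 mm wide stands out of the stem on the +x side, to 13.5 mm from the axis, along the upper 26 mm of the stem; the lowest 16 mm are a plain round pilot
- hub_mouth (a point): steel hub 64 mm across on a fixed round white foot 116 mm across; the point is the centre of the bore in its flat top, 62 mm above the bench. z up. Bore 20.5 mm wide, deep enough for the stem; keyway 8.5 mm wide, to 17.5 mm from the axis, towards +x. While the key is not over the keyway it rests on the hub's top with the disc 26 mm above it
- plunger (a joint): spring plunger at the bottom of the bore, m pressed down from rest: 0 free, about 0.006 with the stage home. It meets the stem's tip when the disc is 6 mm above the hub, resists with about 5 N there and about 12 N with the stage home
- stand_a: fixed grey block 80 x 80 x 52 mm with a 32 mm square hole through it, one of two alike; origin at the centre of its underside. The stage to fit hangs in it
- stand_b: the other grey block; the spare stage hangs in it
- spare: spare stage, not to be used: same disc, but with a round black cup on a thin neck in place of the block, 48 mm above the disc's underside at the top; origin at the centre of the disc's underside
- bottle: bystander: green bottle, 64 mm across, 170 mm high, origin under its centre
- jar: bystander: glass jar, 60 mm across, 75 mm high, origin under its centre
- dish: bystander: clear shallow dish, 90 mm across, 16 mm high, origin under its centre
- lens: bystander: black auxiliary lens, 48 mm across, 32 mm high, origin under its centre
- tweezers: bystander: steel tweezers 110 mm long along x, 7 mm high, origin under their middle
- slidebox: bystander: grey slide box 85 x 170 x 34 mm, origin under its centre

How it is judged (in metres and radians):
On the way, in this order (a step that is already met when the one before it is completed fails the run):
1. the stage is lifted out of its stand (height (world z) of stage_seat above 0.098 m), for 0.1 s.
2. the stem's pilot is in the hub's bore (horizontal distance between stage_seat and hub_mouth below 0.004 m and z of stage_seat in the frame of hub_mouth below 0.034 m), for 0.05 s.
3. the key is in the keyway and the stage home against the spring (z of stage_seat in the frame of hub_mouth below 0.002 m and value of joint plunger above 0.004 m), for 0.2 s.
At the end, for the whole second after the job is handed in: At the end, and for the second after it, the stage's key is in the keyway (axes within 3 mm and 0.2 rad, tilt under 0.06 rad), its disc is within 2 mm of the hub's top face, the plunger is pressed more than 4 mm, and the gripper still holds the stage with more than 2 N (all of step 3 and horizontal distance between stage_seat and hub_mouth below 0.003 m and angle between the x axis of stage_seat and the x axis of hub_mouth, either way round below 0.2 rad and angle between stage_seat's own z axis and vertical below 0.06 rad and contact force between stage and the fingers above 2 N); the arm keeps its last pose, push and grip.
It fails at once if a bystander was disturbed (moved more than 25 mm) (distance of any of spare, bottle, jar, dish, lens, tweezers, slidebox from where it was at the start of the episode above 0.025 m).
It also fails if it takes over 42 s, if anything falls off the work surface, if the arm or the gripper's body presses on something with over 40 N, if the wrist force passes 120 N, or if a joint passes its speed limit or range.

## Working session

There is one attempt and no reset: what is moved stays moved. The work goes in short steps, Python scripts to look and compute and a shell command to move; the robot and the scene stay as the last step left them, time stands still between calls to the robot, and variables do not carry over. Pictures are saved under pics/ and viewed, and the job is handed in when it is done.

```bash
ls; mkdir -p pics; python3 - <<'E'
from plant import ctrl, snapshot
import cv2
o=ctrl.get_obs(); print(o)
for n in ["scene","side","wrist"]:
    s=snapshot(n); cv2.imwrite(f"pics/{n}0.png",s["image"])
    print({k:v for k,v in s.items() if k!="image"})
E
```

```text
pics
{'clock': 0.0, 'joint_pos': array([-4.81220006e+01,  2.05917181e+01,  6.34075170e-01, -2.10982016e-02,
       -7.01350122e+01, -1.65060161e+01]), 'qvel': array([-0.0819757 ,  0.0386819 , -0.05606393,  0.04809912,  0.11004009,
        0.15417604]), 'tau': array([ 8.72300570e-04, -5.82718885e+01,  2.93068010e+01,  6.99769601e+00,
        6.82326776e-03, -1.58555595e-04]), 'tool_pos': array([ 0.28899829, -0.60946735,  0.2256187 ]), 'orientation': array([ 1.79905528e+02, -7.31123745e-03, -1.54635196e+02]), 'force': array([-0.41672931, -0.80142776, -0.16008253]), 'moment': array([-0.02777494,  0.07172075,  0.07070314]), 'opening': 0.08759814321370447}
{'mtx': array([[545.27261247,   0.        , 324.73433767],
       [  0.        , 545.27261247, 233.34286595],
       [  0.        ,   0.        ,   1.        ]]), 'k1': -0.11945185394160727, 'eye': array([ 1.10662951, -0.02716417,  0.88266328]), 'attitude': array([33.78968503, -0.21004012, 87.8511206 ])}
{'mtx': array([[577.35884294,   0.        , 318.63211741],
       [  0.        , 577.35884294, 239.80471796],
       [  0.        ,   0.        ,   1.        ]]), 'k1': 0.015054673334574786, 'eye': array([-0.0265274 , -0.60288638,  0.66962529]), 'attitude': array([ 55.14676188,   0.37793018, -46.56895977])}
{'mtx': array([[371.67908874,   0.        , 317.97421505],
       [  0.        , 371.67908874, 236.43063013],
       [  0.        ,   0.        ,   1.        ]]), 'k1': -0.038710297802354854, 'tool_from_camera': array([[ 1.02547413e-04,  9.66753031e-01,  2.55711881e-01,
         6.89352265e-02],
       [ 9.99999982e-01, -5.84554360e-05, -1.80028560e-04,
         1.55825227e-04],
       [-1.59095407e-04,  2.55711894e-01, -9.66753020e-01,
        -1.56739914e-01],
       [ 0.00000000e+00,  0.00000000e+00,  0.00000000e+00,
         1.00000000e+00]])}
```

View pics/scene0.png

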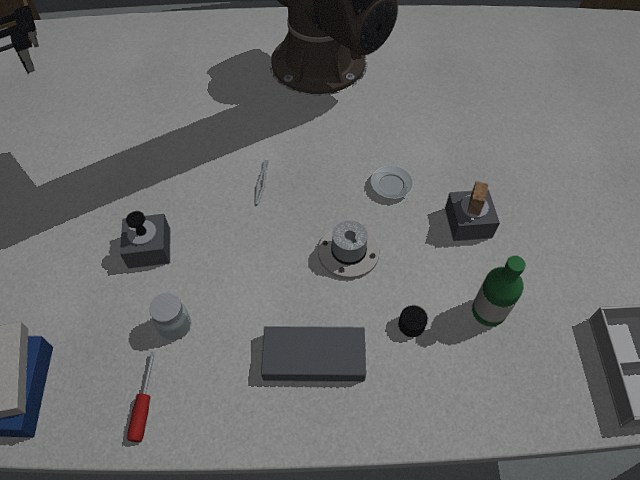

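View pics/side0.png

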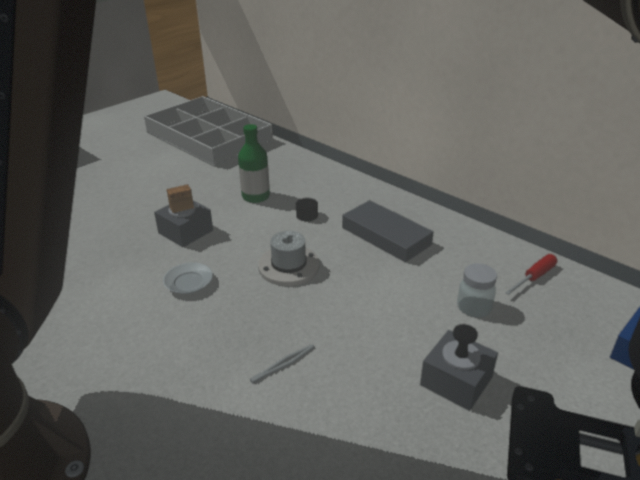

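View pics/wrist0.png

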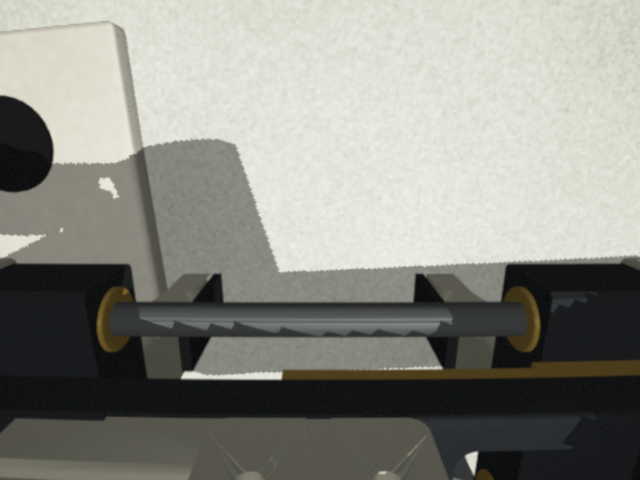

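The block-topped stage is at scene px (478,198) and side px (180,200). The hub is at scene (350,240), and the spare stage with its black cup is at scene (140,235). Next I'll build the geometry helpers and zoom in.

```bash
cat > h.py <<'E'
import numpy as np, cv2
from scipy.spatial.transform import Rotation as R
from plant import ctrl, snapshot
def rot(a): return R.from_euler('xyz',a,degrees=True).as_matrix()
def cam(name):
    o=ctrl.get_obs(); s=snapshot(name)
    if name=='wrist':
        T=np.eye(4); T[:3,:3]=rot(o['orientation']); T[:3,3]=o['tool_pos']
        C=T@s['tool_from_camera']; s['Rm'],s['c']=C[:3,:3],C[:3,3]
    else: s['Rm'],s['c']=rot(s['attitude']),s['eye']
    return s
def ray(s,uv):
    d=(np.array(uv,float).reshape(-1,2)-s['mtx'][:2,2])/s['mtx'][0,0]
    rd=np.linalg.norm(d,axis=1); r=rd.copy()
    for _ in range(30): r=rd/(1+s['k1']*r*r)
    d=d/(1+s['k1']*r*r)[:,None]
    v=np.c_[d[:,0],-d[:,1],-np.ones(len(d))]
    return v@s['Rm'].T
def plane(s,uv,z):
    d=ray(s,uv); return s['c']+d*((z-s['c'][2])/d[:,2])[:,None]
def proj(s,P):
    p=(np.atleast_2d(P)-s['c'])@s['Rm']; d=np.c_[p[:,0],-p[:,1]]/(-p[:,2:])
    return d*(1+s['k1']*(d**2).sum(1))[:,None]*s['mtx'][0,0]+s['mtx'][:2,2]
def tri(s1,u1,s2,u2):
    d1=ray(s1,u1)[0]; d2=ray(s2,u2)[0]; d1/=np.linalg.norm(d1); d2/=np.linalg.norm(d2)
    t=np.linalg.lstsq(np.c_[d1,-d2],s2['c']-s1['c'],rcond=None)[0]
    a=s1['c']+t[0]*d1; b=s2['c']+t[1]*d2
    return (a+b)/2, np.linalg.norm(a-b)
def crop(s,x,y,w,h,k,name):
    cv2.imwrite('pics/'+name,cv2.resize(s['image'][y:y+h,x:x+w],None,fx=k,fy=k,interpolation=cv2.INTER_CUBIC))
E
python3 - <<'E'
from h import *
a=cam('scene'); b=cam('side')
A=cv2.resize(a['image'][170:250,430:510],None,fx=5,fy=5,interpolation=2)
B=cv2.resize(a['image'][205:285,310:390],None,fx=5,fy=5,interpolation=2)
C=cv2.resize(b['image'][175:255,145:225],None,fx=5,fy=5,interpolation=2)
D=cv2.resize(b['image'][215:295,250:330],None,fx=5,fy=5,interpolation=2)
cv2.imwrite('pics/z1.png',np.hstack([A,B])); cv2.imwrite('pics/z2.png',np.hstack([C,D]))
E
```

```text
(no output)
```

View pics/z1.png

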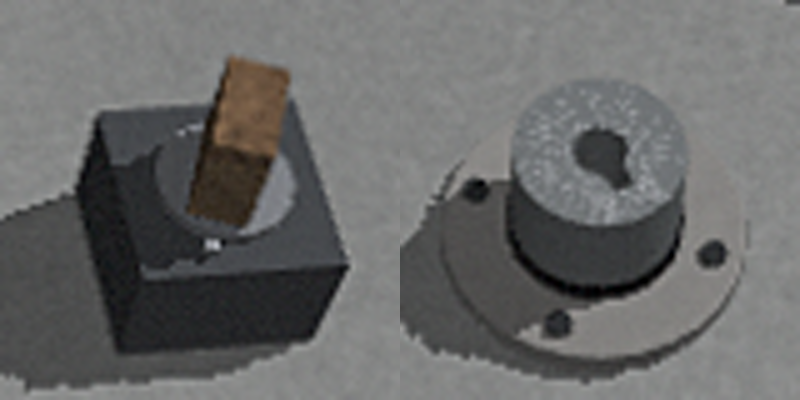

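View pics/z2.png

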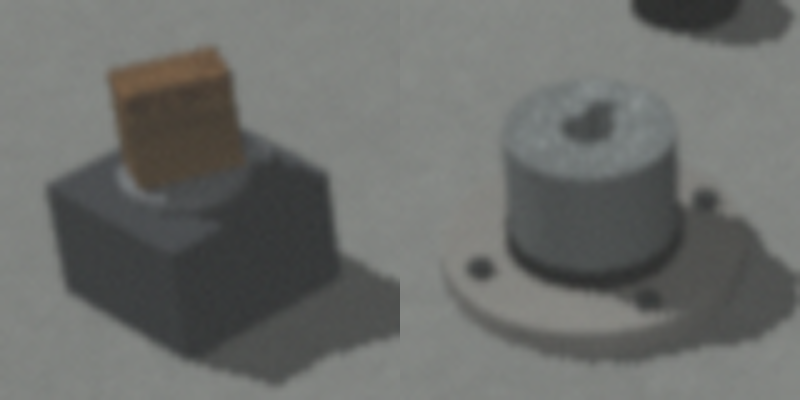

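```bash
python3 - <<'E'
from h import *
np.set_printoptions(precision=4,suppress=True)
a=cam('scene'); b=cam('side')
f=lambda x,y,ox,oy:[ox+x/5-.4,oy+y/5-.4]
sa=lambda x,y:f(x,y,430,170); sb=lambda x,y:f(x,y,145,175)
print('top',tri(a,sa(252,105),b,sb(172,72)))
print('hub',tri(a,f(600,152,310-80,205),b,f(590,125,250-80,215)))
print('hubA z.062',plane(a,f(200,152,310,205),.062),plane(b,f(190,127,250,215),.062))
P=plane(a,[sa(230,57),sa(290,72),sa(273,155),sa(213,143)],.102); print(P)
P=plane(b,[sb(110,73),sb(215,47),sb(232,72),sb(125,98)],.102); print(P)
print('keyway',plane(a,f(222,180,310,205),.062),plane(b,f(205,105,250,215),.062))
print('stand top', plane(a,[sa(98,112),sa(145,277),sa(348,265),sa(290,98)],.052))
print(ctrl.get_obs()['clock'])
E
```

```text
top (array([0.5019, 0.2831, 0.103 ]), np.float64(0.0023686996695911327))
hub (array([0.5643, 0.0409, 0.0636]), np.float64(0.0004999978279919106))
hubA z.062 [[0.5631 0.0412 0.062 ]] [[0.565  0.0413 0.062 ]]
[[0.4772 0.2808 0.102 ]
 [0.485  0.3022 0.102 ]
 [0.5233 0.2877 0.102 ]
 [0.5172 0.2665 0.102 ]]
[[0.4856 0.3    0.102 ]
 [0.5263 0.2868 0.102 ]
 [0.5188 0.2653 0.102 ]
 [0.4783 0.2792 0.102 ]]
keyway [[0.5755 0.0484 0.062 ]] [[0.5788 0.0475 0.062 ]]
stand top [[0.463  0.2426 0.052 ]
 [0.5413 0.2473 0.052 ]
 [0.5384 0.3262 0.052 ]
 [0.4582 0.3205 0.052 ]]
0.35
```

```bash
python3 - <<'E'
from h import *
np.set_printoptions(precision=4,suppress=True)
a=cam('scene'); b=cam('side')
print('bottlecap',tri(a,[516,262],b,[250,128]))
print('base',plane(a,[489,312],.0),plane(b,[255,194],0))
o=ctrl.get_obs(); print(o['tool_pos'],o['orientation'])
# shift to view pose: TCP at stage minus 0.0 , z .25, yaw -20
Rt=rot(o['orientation'])
for tgt,y in (([.50,.27,.25],-20),([.46,.26,.26],-20)):
    print(Rt.T@(np.array(tgt)-o['tool_pos']), R.from_matrix(Rt.T@rot([180,0,y])).as_rotvec())
E
```

```text
bottlecap (array([0.6945, 0.2854, 0.169 ]), np.float64(0.003480681159603899))
base [[0.6972 0.2875 0.    ]] [[0.7029 0.2947 0.    ]]
[ 0.2892 -0.6099  0.2265] [ 179.9923    0.0002 -154.6319]
[-0.5674  0.7047 -0.0234] [ 0.0001  0.0002 -2.3498]
[-0.527   0.7128 -0.0334] [ 0.0001  0.0002 -2.3498]
```

```bash
cat >> h.py <<'E'
def go(tgt,yaw,rpy=None):
    o=ctrl.get_obs(); Rt=rot(o['orientation'])
    print('shift',np.round(Rt.T@(np.array(tgt)-o['tool_pos']),4),'turn',np.round(R.from_matrix(Rt.T@rot(rpy or [180,0,yaw])).as_rotvec(),4),'t',o['clock'])
E
python3 -c "
from h import *
go([.503,.063,.165],-20)"
```

```text
shift [-0.4815  0.5164  0.0615] turn [ 1.0000e-04  2.0000e-04 -2.3498e+00] t 0.45
```

```bash
python3 -m pendant '[[-0.04,0.043,0.005,0,0,-0.2,1],[-0.08,0.086,0.01,0,0,-0.39,1],[-0.12,0.129,0.015,0,0,-0.58,1],[-0.16,0.172,0.02,0,0,-0.78,1],[-0.2,0.215,0.025,0,0,-0.97,1],[-0.24,0.258,0.03,0,0,-1.16,1],[-0.28,0.301,0.035,0,0,-1.36,1],[-0.32,0.344,0.04,0,0,-1.55,1],[-0.36,0.387,0.045,0,0,-1.75,1],[-0.4,0.43,0.05,0,0,-1.94,1],[-0.44,0.473,0.055,0,0,-2.14,1],[-0.481,0.516,0.061,0,0,-2.33,1]]'; python3 -c "
from h import *
go([.503,.063,.165],-20); print(ctrl.get_obs()['joint_pos'])"
```

```text
clock: 1.95
tool_pos: [0.5032, 0.0646, 0.166]
orientation: [-179.9, -0.1, -25.3]
force: [1.4, 0.3, 0.8]
opening: 0.0879
shift [0.0005 0.0015 0.001 ] turn [-0.0009 -0.001  -0.0931] t 1.95
[ 2.95349046e+01  7.58525970e+00 -2.52172226e+01  1.21061815e-02
 -5.71211920e+01  3.51266647e+01]
```

```bash
python3 -m pendant '[[0,0,0,0,0,-0.05,1],[0,0,0,0,0,-0.09,1],[0,0,0,0,0,-0.09,1]]'; python3 - <<'E'
from h import *
w=cam('wrist'); cv2.imwrite('pics/w1.png',w['image'])
import pickle; pickle.dump(w,open('w1.pkl','wb'))
print(proj(w,[.564,.041,.062]))
E
```

```text
clock: 2.33
tool_pos: [0.5027, 0.0627, 0.1656]
orientation: [-180.0, -0.0, -20.5]
force: [0.5, 0.4, -0.1]
opening: 0.0877
[[316.04320753 143.28659072]]
```

View pics/w1.png

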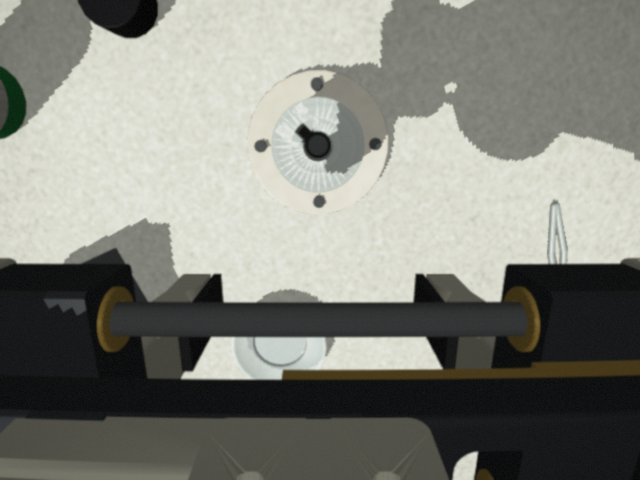

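Hub bore is centred at about (317,145), with the keyway pointing to about (300,130). I'll take a second wrist view of it on the way to the stage.

```bash
python3 -m pendant '[[0,-0.04,0.02,0,0,0,1],[0,-0.08,0.03,0,0,0,1],[0,-0.08,0.03,0,0,0,1],[0,-0.08,0.03,0,0,0,1]]'; python3 - <<'E'
from h import *
import pickle
w=pickle.load(open('w1.pkl','rb'))
v=cam('wrist'); pickle.dump(v,open('w2.pkl','wb'))
g=proj(v,[.564,.041,.062])[0].astype(int); print(g)
A=w['image'][95:195,267:367]; B=v['image'][g[1]-50:g[1]+50,g[0]-50:g[0]+50]
cv2.imwrite('pics/z3.png',np.hstack([cv2.resize(q,(400,400),interpolation=2) for q in (A,B)]))
go([.50-.06*.94,.283+.02,.2],-20)
E
```

```text
clock: 2.88
tool_pos: [0.5306, 0.137, 0.1355]
orientation: [180.0, 0.0, -20.6]
force: [-0.3, -0.0, 0.4]
opening: 0.0878
[446 144]
shift [-0.14   -0.125  -0.0642] turn [-0.      0.     -0.0106] t 2.925
```

View pics/z3.png

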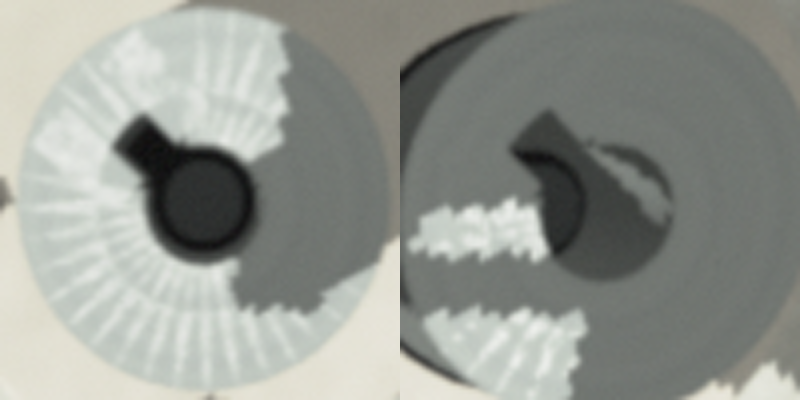

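```bash
python3 - <<'E'
from h import *
import pickle
np.set_printoptions(precision=4,suppress=True)
w=pickle.load(open('w1.pkl','rb'));v=pickle.load(open('w2.pkl','rb'))
f=lambda p,ox,oy:[ox+p[0]/4-.375,oy+p[1]/4-.375]
c1=f((203,201),267,95);c2=f((604,213),396-100,94)
k1=[f(q,267,95) for q in((112,148),(150,112))]; k2=[f(q,296,94) for q in((510,150),(550,108))]
print(tri(w,c1,v,c2),[tri(w,p,v,q) for p,q in zip(k1,k2)])
for s,c,k in((w,c1,k1),(v,c2,k2)):
    C=plane(s,c,.062)[0];K=plane(s,k,.062).mean(0);print(C,K,np.linalg.norm(K-C)*1e3,np.degrees(np.arctan2(*(K-C)[1::-1])))
# hub outline fit from v1 using threshold vs foot is weak; fit bore circle in view 1
e=plane(w,[f(q,267,95) for q in((18,199),(388,199),(203,8),(203,390))],.062);print('outer',e, e[:2].mean(0),e[2:].mean(0))
E
```

```text
(array([0.5624, 0.0406, 0.0594]), np.float64(0.000505890250135912)) [(array([0.5763, 0.0519, 0.0606]), np.float64(9.174143379311824e-05)), (array([0.5798, 0.0438, 0.058 ]), np.float64(0.00016669394437254217))]
[0.5627 0.0405 0.062 ] [0.5779 0.0478 0.062 ] 16.851974636801053 25.5697044915967
[0.5625 0.0415 0.062 ] [0.5782 0.0486 0.062 ] 17.22557713083826 24.355026153571487
outer [[0.5741 0.0699 0.062 ]
 [0.552  0.0109 0.062 ]
 [0.5919 0.0296 0.062 ]
 [0.5324 0.0519 0.062 ]] [0.563  0.0404 0.062 ] [0.5622 0.0407 0.062 ]
```

```bash
python3 -m pendant '[[-0.03,-0.03,-0.03,0,0,0,1],[-0.06,-0.06,-0.05,0,0,0,1],[-0.09,-0.09,-0.064,0,0,0,1],[-0.14,-0.125,-0.064,0,0,0,1],[-0.14,-0.125,-0.064,0,0,0,1],[-0.14,-0.125,-0.064,0,0,0,1]]'; python3 - <<'E'
from h import *
import pickle
w=cam('wrist'); pickle.dump(w,open('w3.pkl','wb')); cv2.imwrite('pics/w3.png',w['image'])
print(proj(w,[.502,.283,.102]))
E
```

```text
clock: 3.68
tool_pos: [0.4435, 0.303, 0.2]
orientation: [-180.0, -0.0, -20.5]
force: [-0.2, -0.2, 0.2]
opening: 0.0876
[[315.2456591  148.33647221]]
```

View pics/w3.png

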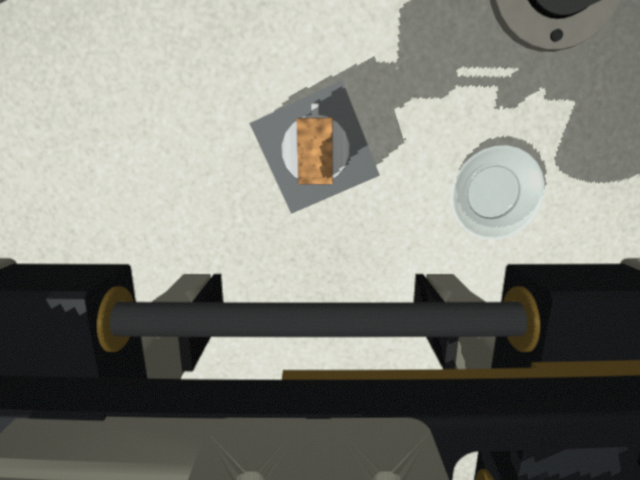

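The stage's lug is at (315,106), so the key faces tool +x (about -20° in the world), and the block top is at about (315,150). I'll take one more offset view to triangulate.

```bash
python3 -m pendant '[[0.0,0.03,0.02,0,0,0,1],[0,0.06,0.03,0,0,0,1],[0,0.06,0.03,0,0,0,1],[0,0.06,0.03,0,0,0,1]]'; python3 - <<'E'
from h import *
import pickle
np.set_printoptions(precision=4,suppress=True)
w=pickle.load(open('w3.pkl','rb'));v=cam('wrist'); pickle.dump(v,open('w4.pkl','wb'))
cs=[]
for i,s in enumerate((w,v)):
    g=proj(s,[.502,.283,.102])[0]; x,y=int(g[0])-50,int(g[1])-60
    im=s['image']; hsv=cv2.cvtColor(im,cv2.COLOR_BGR2HSV)
    m=((hsv[...,1]>90)&(hsv[...,0]<25)).astype(np.uint8)*255
    m=cv2.morphologyEx(m,3,np.ones((3,3)))
    M=np.zeros_like(m); M[y:y+110,x:x+100]=m[y:y+110,x:x+100]
    c=max(cv2.findContours(M,0,2)[0],key=cv2.contourArea); r=cv2.minAreaRect(c); print(g,r)
    B=cv2.boxPoints(r); P=plane(s,B,.102); print(P, P.mean(0))
    L=[np.linalg.norm(P[k]-P[k-1]) for k in range(4)]; print(L)
    cs.append(r[0])
    cv2.imwrite(f'pics/z4_{i}.png',cv2.resize(np.hstack([im[y:y+110,x:x+100],cv2.cvtColor(M,8)[y:y+110,x:x+100]]),None,fx=4,fy=4,interpolation=2))
print(tri(w,cs[0],v,cs[1]))
E
```

```text
clock: 4.22
tool_pos: [0.4235, 0.2469, 0.1701]
orientation: [-179.9, -0.0, -20.7]
force: [0.4, 0.0, 0.4]
opening: 0.0876
[315.2457 148.3365] ((314.5, 150.0), (35.0, 66.0), 0.0)
[[0.4847 0.3028 0.102 ]
 [0.525  0.2871 0.102 ]
 [0.517  0.2656 0.102 ]
 [0.4763 0.2804 0.102 ]] [0.5008 0.284  0.102 ]
[np.float64(0.023928990353225127), np.float64(0.04326102331336614), np.float64(0.022957995078408046), np.float64(0.04325500501934721)]
[214.3387 151.8292] ((220.35357666015625, 154.21823120117188), (75.00145721435547, 52.0858039855957), 86.98721313476562)
[[0.5241 0.2871 0.102 ]
 [0.5146 0.2581 0.102 ]
 [0.4738 0.2731 0.102 ]
 [0.4835 0.3036 0.102 ]] [0.499  0.2805 0.102 ]
[np.float64(0.04384016848687108), np.float64(0.030489859269690302), np.float64(0.04355581802693403), np.float64(0.031969882822818256)]
(array([0.5005, 0.2842, 0.086 ]), np.float64(0.00047546379557177184))
```

View pics/z4_0.png

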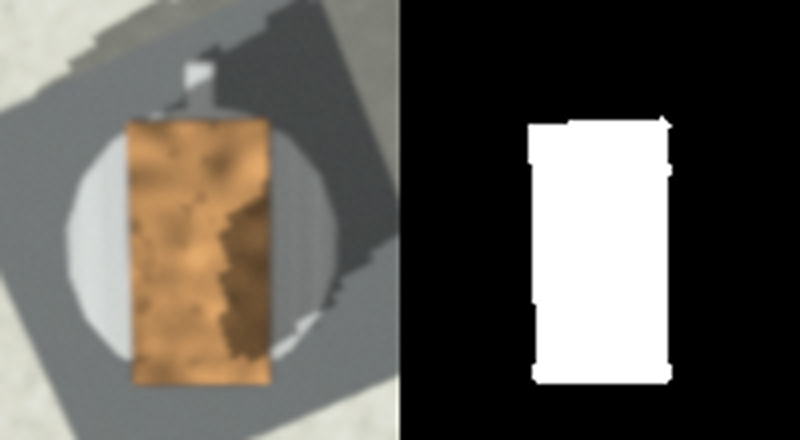

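View pics/z4_1.png

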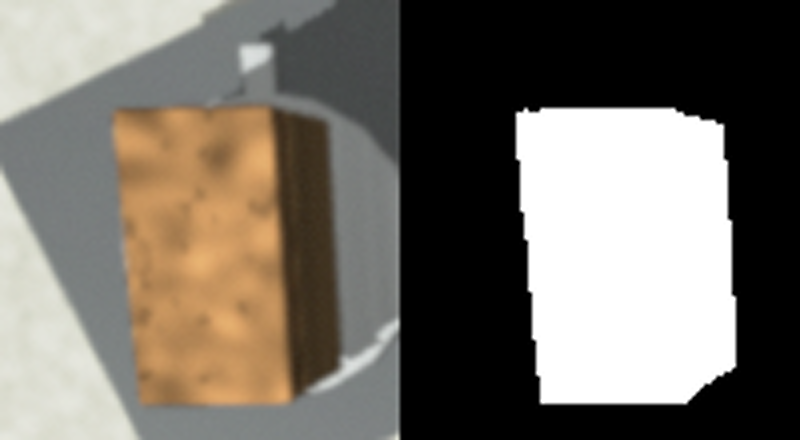

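```bash
python3 - <<'E'
from h import *
import pickle
np.set_printoptions(precision=4,suppress=True)
w=pickle.load(open('w3.pkl','rb'));v=pickle.load(open('w4.pkl','rb'))
def f(s,q):
    g=proj(s,[.502,.283,.102])[0]; return np.array(q)/4-.375+[int(g[0])-50,int(g[1])-60]
a=f(w,[(127,119),(270,119),(270,384),(134,384)]);b=f(v,[(113,108),(273,106),(292,402),(140,402)])
X=[]
for p,q in zip(a,b): t=tri(w,p,v,q); X.append(t[0]); print(t)
print(np.mean(X,0))
for s,p in((w,a),(v,b)):
    P=plane(s,p,.102); d=P[0]+P[1]-P[2]-P[3]; print(P.mean(0),np.degrees(np.arctan2(d[1],d[0])))
for s,l in((w,(200,75)),(v,(257,57))): print('lug',plane(s,f(s,[l]),.058))
C=P.mean(0)
yaw=-20.3; 
go([.5005,.2835,.068],yaw)
E
```

```text
(array([0.5249, 0.2877, 0.1001]), np.float64(0.00027631279887055664))
(array([0.5167, 0.2656, 0.1002]), np.float64(0.00020103375301658814))
(array([0.4757, 0.2805, 0.1001]), np.float64(7.760736817216714e-05))
(array([0.484 , 0.3024, 0.1002]), np.float64(0.00018233803924494414))
[0.5003 0.284  0.1002]
[0.5004 0.284  0.102 ] -19.884342909349755
[0.5002 0.2836 0.102 ] -19.875408859550305
lug [[0.5306 0.2731 0.058 ]]
lug [[0.5305 0.2729 0.058 ]]
shift [ 0.0593 -0.0608  0.1022] turn [-0.001  -0.0006 -0.0058] t 4.275
```

```bash
python3 -m pendant '[[0.03,-0.03,0,0,0,-0.012,1],[0.059,-0.061,0.01,0,0,-0.012,1],[0.059,-0.061,0.05,0,0,-0.012,1],[0.059,-0.061,0.085,0,0,-0.012,1],[0.059,-0.061,0.106,0,0,-0.012,1],[0.059,-0.061,0.106,0,0,-0.012,1]]'; python3 - <<'E'
from h import *
a=cam('scene'); b=cam('side')
cv2.imwrite('pics/g1.png',np.hstack([cv2.resize(a['image'][130:270,410:550],(400,400)),cv2.resize(b['image'][110:250,110:250],(400,400))]))
go([.5003,.2838,.064],-19.9)
E
```

```text
clock: 5.03
tool_pos: [0.4989, 0.2833, 0.0619]
orientation: [179.8, 0.1, -19.9]
force: [-0.1, -0.1, 0.1]
opening: 0.0878
shift [0.0005 0.0004 0.0002] turn [-0.0005 -0.0006  0.0008] t 5.125
```

View pics/g1.png

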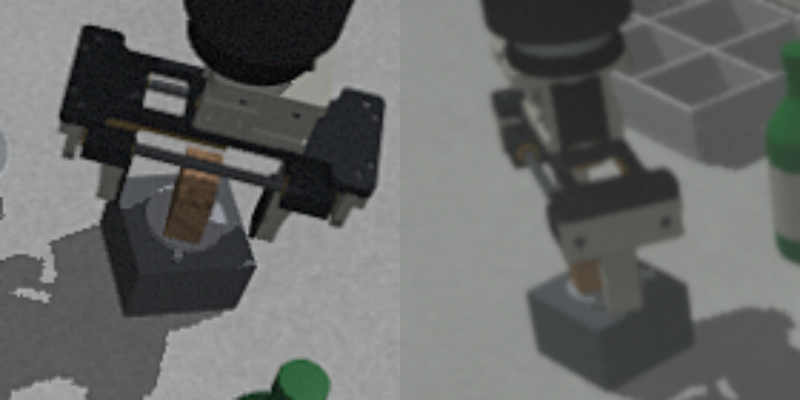

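The fingers straddle the block, one on each long side, and the bottle is clear. I'm closing the gripper.

```bash
python3 -m pendant '[[0,0,0,0,0,0,-1],[0,0,0,0,0,0,-1],[0,0,0,0,0,0,-1],[0,0,0,0,0,0,-1],[0,0,0,0,0,0,-1],[0,0,0,0,0,0,-1]]'; for i in 1 2 3 4; do python3 -c "
from h import *
o=ctrl.get_obs();print(o['opening'],o['tool_pos'],o['orientation'],o['force'])"; done
```

```text
clock: 5.88
tool_pos: [0.4992, 0.2837, 0.0636]
orientation: [180.0, 0.0, -19.9]
force: [-0.5, 0.3, -0.4]
opening: 0.0333
0.03326089944020601 [0.49920131 0.28374689 0.06355467] [ 1.79998493e+02  3.91584753e-04 -1.98699723e+01] [-0.51864542  0.26818333 -0.42063383]
0.03326089944020601 [0.49920131 0.28374689 0.06355467] [ 1.79998493e+02  3.91584753e-04 -1.98699723e+01] [-0.51864542  0.26818333 -0.42063383]
0.03326089944020601 [0.49920131 0.28374689 0.06355467] [ 1.79998493e+02  3.91584753e-04 -1.98699723e+01] [-0.51864542  0.26818333 -0.42063383]
0.03326089944020601 [0.49920131 0.28374689 0.06355467] [ 1.79998493e+02  3.91584753e-04 -1.98699723e+01] [-0.51864542  0.26818333 -0.42063383]
```

```bash
python3 -m pendant '[[0,0,0,0,0,0,-1],[0,0,0,0,0,0,-1],[0,0,0,0,0,0,-1],[0,0,0,0,0,0,-1]]'; python3 -m pendant '[[0,0,0,0,0,0,-1]]'
```

```text
clock: 6.38
tool_pos: [0.4992, 0.2839, 0.0636]
orientation: [-180.0, -0.0, -19.9]
force: [0.3, 1.0, -0.5]
opening: 0.0243
clock: 6.5
tool_pos: [0.4993, 0.2838, 0.0636]
orientation: [-180.0, -0.0, -19.9]
force: [0.8, 0.1, -0.6]
opening: 0.0238
```

Gripped at 24 mm opening. Lifting straight up.

```bash
python3 -m pendant '[[0,0,-0.01,0,0,0,-1],[0,0,-0.03,0,0,0,-1],[0,0,-0.06,0,0,0,-1],[0,0,-0.085,0,0,0,-1],[0,0,-0.085,0,0,0,-1],[0,0,-0.085,0,0,0,-1]]'; python3 - <<'E'
from h import *
import pickle
np.set_printoptions(precision=4,suppress=True)
a=cam('scene'); b=cam('side'); w=cam('wrist'); pickle.dump((a,b,w),open('l1.pkl','wb'))
cv2.imwrite('pics/l1.png',np.hstack([cv2.resize(a['image'][100:240,420:560],(400,400)),cv2.resize(b['image'][90:230,110:250],(400,400))]))
cv2.imwrite('pics/l1w.png',w['image'])
o=ctrl.get_obs();print(o['tool_pos'],o['force'],o['opening'])
go([.5617,.0408,.149],25)
E
```

```text
clock: 7.25
tool_pos: [0.4985, 0.2832, 0.1478]
orientation: [179.9, 0.1, -19.9]
force: [-1.1, -0.4, -3.2]
opening: 0.0237
[0.4986 0.2832 0.1474] [-0.1394  0.3227 -2.5897] 0.02406630300240693
shift [ 0.1418  0.2065 -0.0014] turn [ 0.0014  0.0017 -0.7833] t 7.4
```

View pics/l1.png

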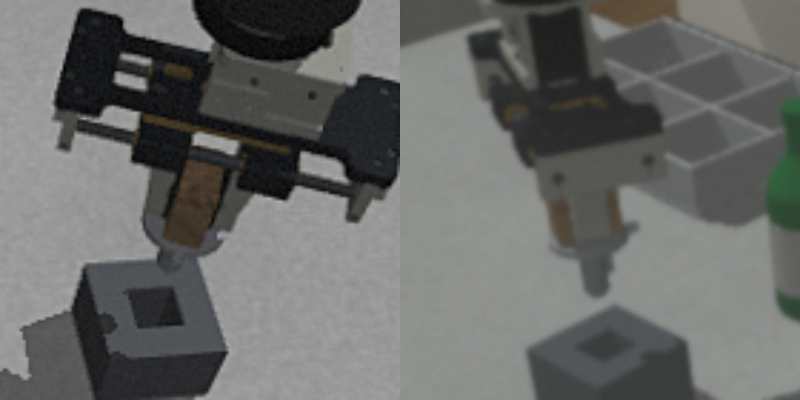

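View pics/l1w.png

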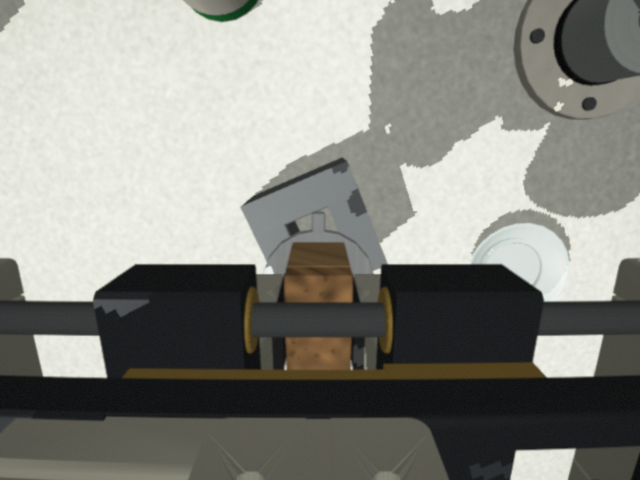

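Lifted upright, with the wrist force about 2.6–3 N lower in z from the stage's weight. Next I'll carry it over the hub and turn to the keyway angle on the way.

```bash
python3 -m pendant '[[0.016,0.023,0,0,0,-0.06,-1],[0.036,0.052,0,0,0,-0.18,-1],[0.06,0.087,0,0,0,-0.33,-1],[0.084,0.122,0,0,0,-0.48,-1],[0.108,0.157,0,0,0,-0.63,-1],[0.13,0.19,0,0,0,-0.75,-1],[0.1415,0.2065,-0.001,0,0,-0.783,-1],[0.1415,0.2065,-0.001,0,0,-0.783,-1],[0.1415,0.2065,-0.001,0,0,-0.783,-1],[0.1415,0.2065,-0.001,0,0,-0.783,-1]]'; python3 - <<'E'
from h import *
import pickle
a=cam('scene'); b=cam('side'); w=cam('wrist'); pickle.dump((a,b,w),open('m1.pkl','wb'))
o=ctrl.get_obs();print(o['tool_pos'],o['orientation'],o['joint_pos'])
A=a['image'][150:280,280:410]; B=b['image'][170:300,225:355]
cv2.imwrite('pics/m1.png',np.hstack([cv2.resize(q,(400,400),interpolation=2) for q in (A,B)]))
go([.5618,.0404,.149],25)
E
```

```text
clock: 8.65
tool_pos: [0.5619, 0.0422, 0.1493]
orientation: [-180.0, 0.0, 25.0]
force: [-0.0, 0.1, -2.7]
opening: 0.0237
[0.56199059 0.04211862 0.14954935] [-1.79997888e+02 -8.64899127e-05  2.50404535e+01] [ 2.41816631e+01  1.37621322e+01 -1.96865564e+01 -2.53298741e-03
 -5.65512566e+01  9.08601866e+01]
shift [-0.0009  0.0015  0.0005] turn [-0.     -0.      0.0007] t 8.8
```

View pics/m1.png

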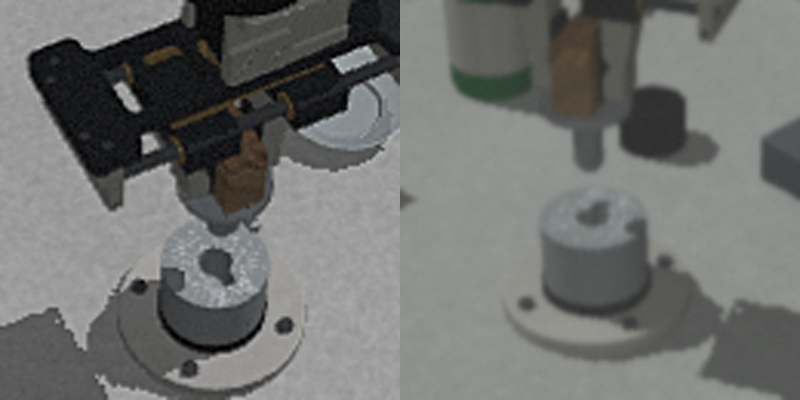

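```bash
python3 -m pendant '[[-0.001,0.0015,0.01,0,0,0,-1],[-0.001,0.0015,0.022,0,0,0,-1],[-0.001,0.0015,0.022,0,0,0,-1],[-0.001,0.0015,0.022,0,0,0,-1]]'; python3 - <<'E'
from h import *
import pickle
np.set_printoptions(precision=4,suppress=True)
a=cam('scene'); b=cam('side'); w=cam('wrist'); pickle.dump((a,b,w),open('m2.pkl','wb'))
o=ctrl.get_obs();print(o['tool_pos'],o['orientation'])
A=a['image'][190:270,310:390]; B=b['image'][190:270,250:330]
cv2.imwrite('pics/m2.png',np.hstack([cv2.resize(q,(400,400),interpolation=2) for q in (A,B)]))
cv2.imwrite('pics/m2w.png',w['image'])
x,y,z=o['tool_pos']
for s,ox,oy in((a,310,190),(b,250,190)):
    for P in ([.5627,.0408,.062],[x+.0009,y+.0004,z-.0116],[x+.0009,y+.0004,z-.0536]): print((proj(s,P)[0]-[ox,oy]+.5)*5-.5)
E
```

```text
clock: 9.3
tool_pos: [0.5619, 0.0396, 0.1274]
orientation: [180.0, 0.0, 25.0]
force: [-0.2, 0.5, -2.4]
opening: 0.024
[0.5621 0.0397 0.1279] [179.9955  -0.0351  24.9898]
[198.7352 226.0434]
[203.3357 139.7101]
[198.3521 207.7934]
[186.4936 255.1854]
[182.6033 130.9111]
[187.0659 228.0006]
```

View pics/m2.png

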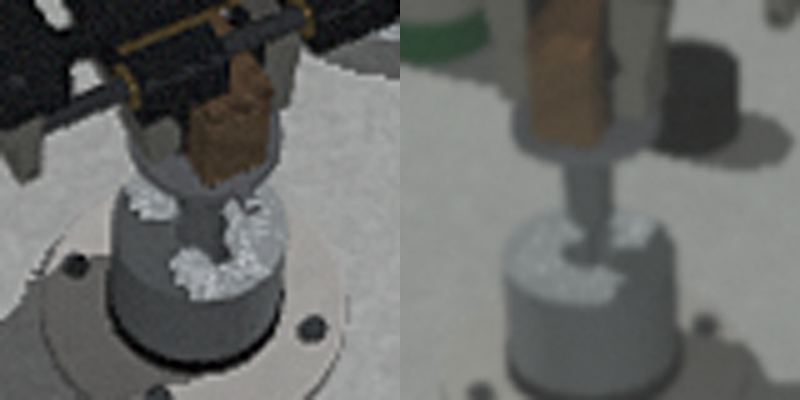

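View pics/m2w.png

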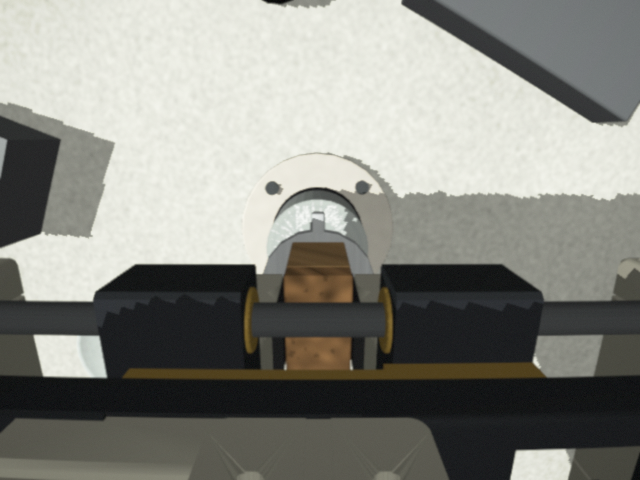

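The stem is centred over the bore in both fixed views (scene stem x≈200 against hub 200, side 189 against 190). Lowering the pilot in.

```bash
python3 -m pendant '[[0,0,0.006,0,0,0,-1],[0,0,0.012,0,0,0,-1],[0,0,0.016,0,0,0,-1],[0,0,0.02,0,0,0,-1],[0,0,0.02,0,0,0,-1]]'
```

```text
clock: 10.07
tool_pos: [0.5616, 0.0396, 0.1071]
orientation: [-180.0, 0.0, 25.0]
force: [0.8, -0.2, -3.5]
opening: 0.0236
```

```bash
python3 -m pendant '[[0,0,0.003,0,0,0,-1],[0,0,0.006,0,0,0,-1],[0,0,0.006,0,0,0,-1]]';python3 -m pendant '[[0,0,0.002,0,0,0,-1],[0,0,0.004,0,0,0,-1],[0,0,0.004,0,0,0,-1]]'
```

```text
clock: 10.45
tool_pos: [0.5616, 0.0396, 0.1013]
orientation: [-180.0, 0.0, 25.0]
force: [-0.1, -0.4, -2.7]
opening: 0.024
clock: 10.82
tool_pos: [0.5617, 0.0396, 0.0974]
orientation: [-180.0, 0.0, 25.0]
force: [0.0, -1.1, -3.7]
opening: 0.0238
```

No resistance below the 26 mm key-rest height, so the key appears to be in the keyway. Continuing gently.

```bash
python3 -m pendant '[[0,0,0.003,0,0,0,-1],[0,0,0.006,0,0,0,-1],[0,0,0.006,0,0,0,-1]]';python3 -m pendant '[[0,0,0.004,0,0,0,-1],[0,0,0.008,0,0,0,-1],[0,0,0.008,0,0,0,-1]]'; python3 - <<'E'
from h import *
a=cam('scene'); b=cam('side')
A=a['image'][190:270,310:390]; B=b['image'][190:270,250:330]
cv2.imwrite('pics/m3.png',np.hstack([cv2.resize(q,(400,400),interpolation=2) for q in (A,B)]))
E
```

```text
clock: 11.2
tool_pos: [0.5616, 0.0396, 0.0912]
orientation: [-180.0, 0.0, 25.0]
force: [0.7, -0.1, -2.8]
opening: 0.0238
clock: 11.58
tool_pos: [0.5615, 0.0396, 0.0831]
orientation: [-180.0, 0.1, 25.0]
force: [0.7, 0.0, -3.2]
opening: 0.0239
```

View pics/m3.png

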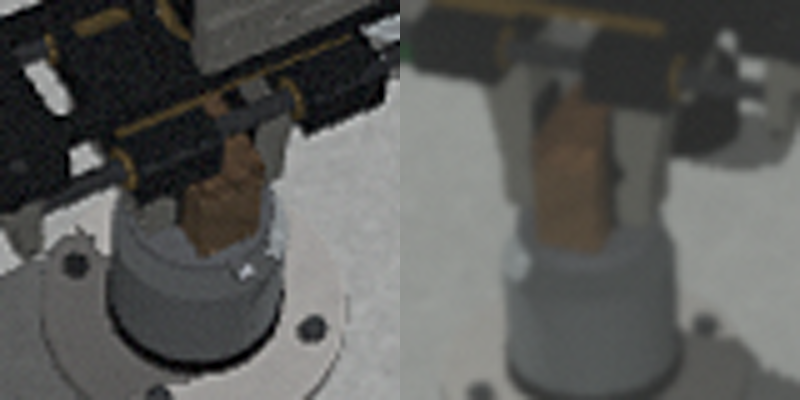

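The key is in the keyway and the disc is about 9 mm above the hub. Now pressing against the plunger while watching the force.

```bash
python3 -m pendant '[[0,0,0.002,0,0,0,-1],[0,0,0.005,0,0,0,-1],[0,0,0.005,0,0,0,-1]]';python3 -m pendant '[[0,0,0.0015,0,0,0,-1],[0,0,0.003,0,0,0,-1],[0,0,0.003,0,0,0,-1]]'
```

```text
clock: 12.05
tool_pos: [0.5621, 0.0397, 0.0789]
orientation: [180.0, -0.0, 25.0]
force: [-1.0, -0.0, 3.2]
opening: 0.0237
clock: 12.42
tool_pos: [0.5621, 0.0397, 0.076]
orientation: [180.0, -0.0, 25.0]
force: [-1.8, 0.7, 6.3]
opening: 0.0241
```

```bash
python3 -m pendant '[[0,0,0.001,0,0,0,-1],[0,0,0.001,0,0,0,-1]]'; python3 -m pendant '[[0,0,0,0,0,0,-1],[0,0,0,0,0,0,-1]]'
```

```text
clock: 12.68
tool_pos: [0.5621, 0.0397, 0.0751]
orientation: [180.0, -0.0, 25.0]
force: [-2.9, 0.6, 7.5]
opening: 0.0239
clock: 12.92
tool_pos: [0.5621, 0.0398, 0.0751]
orientation: [180.0, -0.0, 25.0]
force: [-2.4, 0.2, 7.6]
opening: 0.0234
```

```bash
python3 -m pendant '[[0,0,0.001,0,0,0,-1],[0,0,0.001,0,0,0,-1]]'; python3 -m pendant '[[0,0,0.0005,0,0,0,-1],[0,0,0.0005,0,0,0,-1]]'
```

```text
clock: 13.18
tool_pos: [0.5621, 0.0397, 0.0742]
orientation: [180.0, -0.0, 25.0]
force: [-3.1, 0.3, 8.2]
opening: 0.0236
clock: 13.42
tool_pos: [0.5621, 0.0398, 0.0738]
orientation: [180.0, -0.0, 25.0]
force: [-3.1, 0.8, 8.5]
opening: 0.0236
```

```bash
python3 -m pendant '[[0,0,0.0005,0,0,0,-1],[0,0,0.0005,0,0,0,-1]]'; python3 -m pendant '[[0,0,0.0005,0,0,0,-1],[0,0,0.0005,0,0,0,-1]]'
```

```text
clock: 13.68
tool_pos: [0.5621, 0.0397, 0.0735]
orientation: [180.0, -0.0, 25.0]
force: [-4.1, 0.7, 10.8]
opening: 0.0238
clock: 13.92
tool_pos: [0.5621, 0.0398, 0.0735]
orientation: [180.0, -0.1, 25.0]
force: [-5.9, 0.5, 14.8]
opening: 0.024
```

```bash
python3 -m pendant '[[-0.0005,-0.0003,0.0005,0,0,0,-1],[-0.0005,-0.0003,0.0005,0,0,0,-1],[-0.0005,-0.0003,0.0005,0,0,0,-1]]'; python3 - <<'E'
from h import *
np.set_printoptions(precision=4,suppress=True)
o=ctrl.get_obs(); print(o['tool_pos'],o['force'],o['moment'])
a=cam('scene'); b=cam('side'); w=cam('wrist')
A=a['image'][190:270,310:390]; B=b['image'][190:270,250:330]
cv2.imwrite('pics/m4.png',np.hstack([cv2.resize(q,(400,400),interpolation=2) for q in (A,B)]))
cv2.imwrite('pics/m4w.png',cv2.resize(w['image'][150:310,200:440],None,fx=3,fy=3,interpolation=2))
E
```

```text
clock: 14.3
tool_pos: [0.5621, 0.0398, 0.0735]
orientation: [179.9, -0.1, 25.0]
force: [-5.1, -0.2, 17.5]
opening: 0.0238
[0.5621 0.0398 0.0735] [-5.0741 -0.2168 17.4622] [-0.0519  2.219  -0.0267]
```

View pics/m4.png

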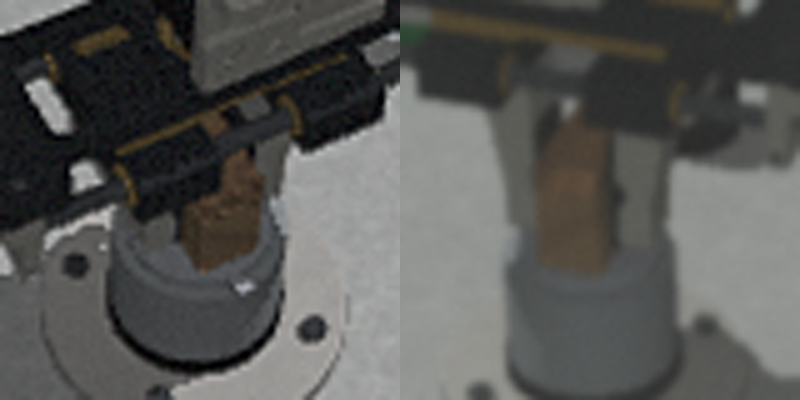

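View pics/m4w.png

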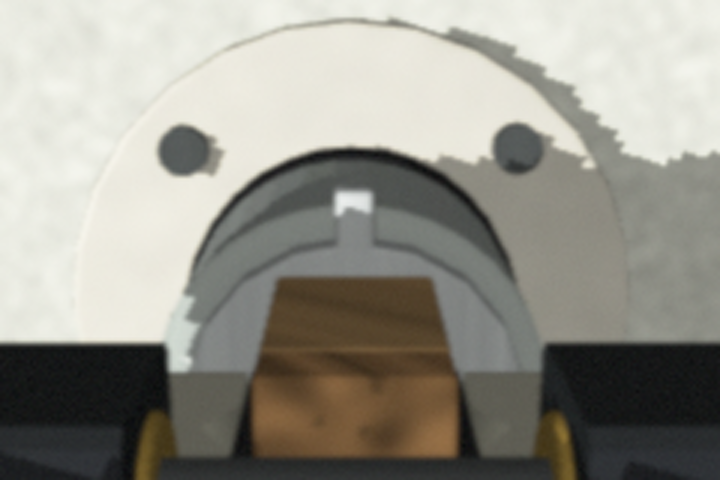

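The disc sits flat on the hub's top face. TCP z has stopped at 0.0735, which puts the seat at about 0.062, and the force is climbing as on a hard stop. The lug is at wrist px (318,217), against about (319,215) before insertion, so there was no visible slip. I'll check steadiness and the bystanders, then hand in.

```bash
python3 -m pendant '[[0,0,0,0,0,0,-1],[0,0,0,0,0,0,-1],[0,0,0,0,0,0,-1],[0,0,0,0,0,0,-1]]'; python3 - <<'E'
from h import *
a=cam('scene'); i0=cv2.imread('pics/scene0.png')
cv2.imwrite('pics/end.png',a['image'])
E
```

```text
clock: 14.95
tool_pos: [0.5621, 0.0398, 0.0735]
orientation: [179.9, -0.1, 25.0]
force: [-4.9, -0.3, 17.6]
opening: 0.0238
```

View pics/end.png

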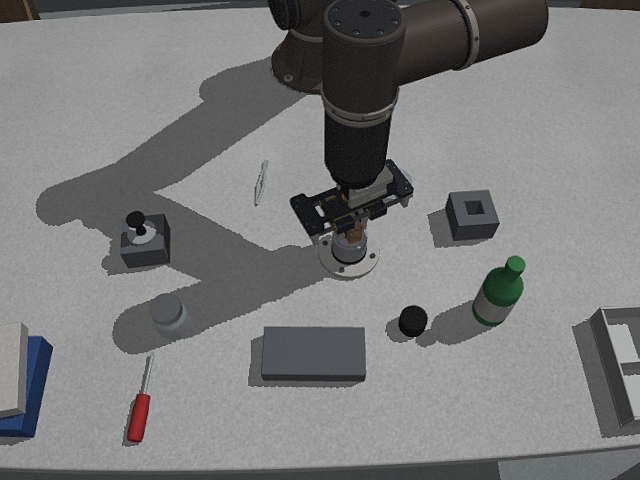

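All the bystanders in view are where they started. The dish, at (390,184), is hidden under the gripper, but nothing passed lower than 80 mm above it. The hold is steady, so I'm handing in.

```bash
python3 -c "
from plant import ctrl
print(ctrl.close_job()); o=ctrl.get_obs(); print(o['clock'],o['tool_pos'],o['force'],o['opening'])"
```

```text
the job is handed in; nothing more can be done
None
the job is handed in; nothing more can be done
```

I lifted the block-topped stage out of its stand, turned it 45° to the keyway angle while carrying it to the hub, and pushed it fully home. I handed in at about 15 s, still gripping the block and pressing down. No verdict was reported.

**Last checks**
- **Seating:** tool height stopped at 0.0735 m, which puts the disc's underside at about 0.062 m, level with the hub top. The last 1 mm of commanded push only raised the force (wrist force 17.6 N, about 20 N more than with the stage hanging free), as it would on a hard stop. I could not read the plunger directly; that it is pressed is inferred from this.
- **Alignment:** the key entered with no resistance on the first try. The gripper tilt was 0.1° and the tool was at 25.0°, against a measured keyway angle of 24 to 26°.
- **Grip:** fingers were steady at 23.8 mm on the 24 mm block, and the lug showed no visible slip in the wrist image.
- **Bystanders:** unmoved in the last scene view, except the dish, which the gripper hid; nothing touched it on the way.

**What disagreed**
- A sideways force of about 5 N along x remained; shifting the tool 0.6 mm barely changed it.
- Hub and block heights from two camera views differed by 1 to 3 mm from the stated ones, and the cameras put the hub's x anywhere from 0.562 to 0.565 m.

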